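# Open the orange spice jar and hold the carousel at the front

### The arm

A 6-joint arm with a two-finger parallel gripper is mounted at the origin on the work surface. World frame = base frame: x ahead of the robot, y to its left, z up, the work surface at z = 0. Lengths are in m, angles in rad, forces in N, time in s.
With the tool pointing down it reaches from about 0.325 to 0.775 m from the base axis. Payload 5.5 kg.
Tool frame: the origin (TCP) lies midway between the tips of the shut fingers; the grasp point (between the pads) lies 19 mm behind it; x points along the fingers, y is the direction in which the jaws open and shut, and the axes are right-handed (so a half turn about x gives the same grasp; the last joint's range is limited). The gripper opens to 85 mm and grips with 20 to 120 N. Pads are 22 mm wide; open, the fingers measure 114 mm over their backs; the gripper's body (76 mm by 85 mm) begins 54 mm behind the grasp point. The pads swing forward as they close: fully open they stand 13 mm farther back than shut.
Start: joints at [1.209, 0.091, 1.231, -0, 1.82, -0.057], TCP at [0.18, 0.572, 0.206] pointing down, gripper open.
Joint ranges: [-2.87, 2.87], [-0.86, 2.18], [0.17, 2.46], [-1.51, 4.65], [0.06, 2.69], [-2.65, 2.65]. Speed limits (rad/s): [2.57, 2.57, 3.01, 3.14, 3.14, 3.14].

### API

Orientations are given as a 3x3 rotation matrix whose columns are the frame's x, y, z axes.
In Python, from cell import monitor, optics, manip gives the robot as it stands.
- The arm moves only by the tool play_rows, never from a script. Its argument "rows" is text: rows parted by semicolons, each of 5 numbers parted by spaces: the shift along the world's x, y, z in m, then the turn about the world's z in degrees, then the closure, from 0 (fully open) to 1 (shut). In form: tx ty tz turn gripper; .... A call has 1 to 12 rows; each row is the pose to reach, as a shift and turn from the pose measured when the call began; what a row does not reach only later rows make up. A row lasts 1/10 s, in which the tool goes at most 50 mm and 8.59 degrees, less where a joint would pass 70% of its speed; a pose out of reach is approached as far as the arm can. A call with a gripper value outside its range is refused whole. The fingers move at their own pace and stop on an object; "grip_force" is the grip in N (left out, the last holds). Time passes only in rows, so rows that repeat a pose let the fingers close. It gives the time, the measured TCP pose, the force and the opening at its end, in the units of the state.
- monitor.read_state(): the state, without advancing time (a new reading comes with each control period).
- optics.read_camera(name): name is "scene" or "side" or "wrist"; returns a dict with "frame" (420x560x3 uint8, red, green, blue), "vfov" (degrees; the focal length in pixels is half the picture's height over the tangent of half this angle, whatever the lens; pixels are square), "cx", "cy" (the principal point, pixels), "k1" (the pictures are not rectified: a ray, as slopes to the right and down, at radius r is drawn at 1 + k1 r^2 times it, then the intrinsics apply), "R" (3x3) and "t" (3): a world point X has camera coordinates R X + t. Camera axes: x right, y down, z forward; pixel columns grow to the right and rows downward; lengths in m; the calibration is good to about 2 mm. A picture is of the moment at which its call begins. There is no depth.
- manip.close_job(): hands the job in, once; it reports no verdict.
The state is a dict: "clock": time; "qpos": joint angles; "dq": joint speeds; "joint_efforts": joint torques, N m; "position": TCP position; "orientation": TCP orientation; "ft_force": force on the tool from outside, world axes, zero at the start; "wrist_torque": the same for the moment, N m; "gripper_width": opening from 0.0 (shut) to 1.0 (fully open).
Only numpy, scipy, OpenCV 4.12 (cv2) and the standard library are available. Lean on these libraries where they do the work, as an engineer would, in place of code of your own. Each camera call takes 0.05 s, during which the arm holds its last target.

### The job

A customer wants to fill the glass jar on the carousel's filling ledge: take the loose lid with the orange knob off the orange-banded spice jar and set it down, knob up, on the steel tray without dropping it. Turn the carousel gently until that open jar stands squarely at the front, in line with the customer's jar, leaving the customer's jar, the scoop and the funnel where they are. Finish while holding the turntable firmly with the gripper, so that it stays still for the customer.

Things in the scene. Friction and masses are not known exactly. Their poses are not given: they have to be found in the camera images.
- stand: Fixed dark-wood stand of the carousel: round plinth 230 mm across, 22 mm high, with a filling ledge 140 mm wide and 16 mm high reaching 250 mm out from the turntable's axis. Origin on that axis at counter height, z up; its +x axis points to the front, from the axis along the ledge to the customer's jar. The front looks away from the robot, turned up to 30 degrees either way.
- carousel: Turntable, turns freely and endlessly both ways (friction 0.04 N m, no spring). Origin on the axis, 28 mm above the counter; x, y turn with it, z up. Oak deck 270 mm across, top at 46 mm. Five fixed jars 72 mm wide, 72 degrees apart on a circle of radius 92 mm, rims 131 mm above the counter: orange-banded one on +x; four pale-banded with brown-knobbed sealed lids (fixed, top 159 mm).
- handle (a point): Centre of the dark-wood cross handle on the turntable's centre post (16 mm thick), on the axis, 173 mm above the counter. A level bar fixed to the turntable: 90 mm long along the carousel's y axis, 16 mm thick along its x axis, 30 mm high (158 to 188 mm above the counter), higher than all the knobs; it can be gripped across its thickness from above. Axes as the carousel's.
- marked_jar (a point): Centre of the mouth of the orange-banded jar (yellow spice inside), at the rim, 131 mm above the counter, 92 mm from the turntable's axis; the mouth is 58 mm wide. Its axes are the carousel's, so x points outward.
- lid: Loose oak lid of the orange-banded jar, 55 to 105 g, no catch. Origin at the centre of its underside (123 mm above the counter when on the jar), z up: a plug 52 mm across, 8 mm deep, hanging in the mouth with 3 mm play; above it a disc 72 mm across, 6 mm thick; on that the round orange knob, 24 mm across, from 14 to 36 mm above the origin. Put down flat, it stands on its plug.
- tray: Fixed flat square steel tray for lids, 200 x 200 mm, with a rim 12 mm high and 3 mm thick; origin at the centre of its underside on the counter, its floor 3 mm higher; x and y along its sides.
- front_pad (a point): Centre of the round rubber pad (100 mm across, its top 19 mm above the counter) on the filling ledge, 195 mm in front of the turntable's axis along the stand's +x axis.
- customer_jar: Bystander: the customer's empty open glass jar, 80 mm across and 110 mm high, 0.3 kg, loose on the rubber pad. Origin at the centre of its underside.
- scoop: Bystander: loose aluminium scoop with a black handle, about 190 mm long, 60 mm wide and 45 mm high, lying on the counter to the right of the carousel. Origin under the back wall of its pan; the handle points along its -x.
- funnel: Bystander: loose steel filling funnel standing mouth down, 100 mm across and 80 mm high, on the counter to the right. Origin at the centre of its underside.
Not all that is in view belongs to the job. There is more than one size of the lid; the one meant has the size given above.

How it is judged:
On the way, in this order (a step that is already met when the one before it is completed fails the run):
1. the orange-knobbed lid is lifted clear of its jar in the gripper (z of lid in the frame of carousel above 0.12 m and contact force between the fingers and lid above 0.5 N), for 0.1 s.
2. the lid stands knob up on the tray, let go (x of lid in the frame of tray between -0.072 and 0.072 m and y of lid in the frame of tray between -0.072 and 0.072 m and height (world z) of lid below 0.007 m and angle between lid's own z axis and vertical below 0.1 rad and contact force between the fingers and lid below 0.1 N and linear speed of lid below 0.05 m/s), for 0.2 s.
At the end, for the whole second after the job is handed in: The lid rests knob up on the tray floor inside its rim, untouched; the orange-banded jar's centre is within 14 mm (about 9 degrees) of the stand's front line; the fingers still hold the turntable (handle, jar or deck) with more than 3 N and it stands still (x of lid in the frame of tray between -0.072 and 0.072 m and y of lid in the frame of tray between -0.072 and 0.072 m and height (world z) of lid below 0.007 m and angle between lid's own z axis and vertical below 0.1 rad and contact force between each of the arm, the fingers and lid below 0.1 N and contact force between tray and lid above 0.1 N and x of marked_jar in the frame of stand above 0 m and y of marked_jar in the frame of stand between -0.014 and 0.014 m and angular speed of carousel below 0.05 rad/s and contact force between the fingers and carousel above 3 N); the arm keeps its last pose, push and grip.
It fails at once if the lid is dropped: it falls free faster than 0.7 m/s (linear speed of lid above 0.7 m/s and contact force between the fingers and lid below 0.05 N).
It fails at once if the carousel is flung round faster than 4 rad/s (angular speed of carousel above 4 rad/s).
It fails at once if the customer's jar is moved more than 20 mm or tipped (distance of customer_jar from where it was at the start of the episode above 0.02 m or angle between customer_jar's own z axis and vertical above 0.3 rad).
It fails at once if the scoop is moved more than 30 mm (distance of scoop from where it was at the start of the episode above 0.03 m).
It fails at once if the funnel is moved more than 30 mm or tipped (distance of funnel from where it was at the start of the episode above 0.03 m or angle between funnel's own z axis and vertical above 0.3 rad).
It also fails if it takes over 69 s, if anything falls off the work surface, if the arm or the gripper's body presses on something with over 40 N, if the wrist force passes 120 N, or if a joint passes its speed limit or range.

## Working session

There is one attempt and no reset: what is moved stays moved. The work goes in short steps, Python scripts to look and compute and a tool call to move; the robot and the scene stay as the last step left them, time stands still between calls to the robot, and variables do not carry over. Pictures are saved under pics/ and viewed, and the job is handed in when it is done.

Besides the shell and the picture viewer there is one more tool, called after ">>>" as a command line: name --argument value ..., lists and objects as JSON in quotes. play_rows: Moves the arm, as the interface text tells. Its arguments: {"type":"object","properties":{"rows":{"type":"string"},"grip_force":{"type":"number"}},"required":["rows"]}

```bash
mkdir -p pics; ls
cat > h.py <<'E'
import sys; sys.path.insert(0,'.')
import numpy as np, cv2
from cell import monitor, optics, manip
def save(c,n): cv2.imwrite('pics/'+n,c['frame'][:,:,::-1])
def K(c):
    f=c['frame'].shape[0]/2/np.tan(np.radians(c['vfov'])/2)
    return np.array([[f,0,c['cx']],[0,f,c['cy']],[0,0,1]])
def proj(c,P):
    P=np.atleast_2d(np.asarray(P,float)); X=P@np.array(c['R']).T+c['t']
    s=X[:,:2]/X[:,2:]; r2=(s**2).sum(1,keepdims=True); s=s*(1+c['k1']*r2)
    k=K(c); return s*k[0,0]+k[:2,2]
def ray(c,uv):
    uv=np.array([[uv]],float); s=cv2.undistortPoints(uv,K(c),np.array([c['k1'],0,0,0,0.]))[0,0]
    R=np.array(c['R']); o=-R.T@c['t']; d=R.T@np.array([s[0],s[1],1]); return o,d/np.linalg.norm(d)
def atz(c,uv,z):
    o,d=ray(c,uv); return o+d*(z-o[2])/d[2]
E
python3 - <<'E'
from h import *
import pickle
C={}
for n in ['scene','side','wrist']:
    c=optics.read_camera(n); save(c,n+'0.png'); C[n]=c
    print(n,c['vfov'],c['k1'],-np.array(c['R']).T@c['t'])
pickle.dump(C,open('c0.pkl','wb'))
print(monitor.read_state())
E
```

```text
pics
scene 50.45920447239141 -0.0955785698839127 [ 1.04679121 -0.44502418  0.74069827]
side 50.9022875323831 -0.04148313041068156 [ 0.05977696 -0.59921449  0.7362464 ]
wrist 71.99295855773543 -0.002361314718758315 [0.11478826 0.59395042 0.37185366]
{'clock': 0.15, 'qpos': array([ 1.20928795e+00,  9.17123904e-02,  1.23163158e+00,  9.88920326e-07,
        1.81979553e+00, -5.66724120e-02]), 'dq': array([-1.81596058e-03, -2.31298012e-04, -4.82617639e-03,  3.01102060e-05,
       -1.08352535e-03, -1.71206334e-03]), 'joint_efforts': array([ 1.29618853e-03, -4.59370637e+01, -4.18526673e+01, -7.00780174e-05,
        9.49998881e-03, -1.02470523e-05]), 'position': array([0.17997727, 0.57210339, 0.20538219]), 'orientation': array([[-5.47991825e-04,  3.00136047e-01,  9.53896248e-01],
       [-1.44652128e-03,  9.53895156e-01, -3.00136534e-01],
       [-9.99998804e-01, -1.54430359e-03, -8.85735664e-05]]), 'ft_force': array([-0.24482268,  0.39691983,  0.22835611]), 'wrist_torque': array([0.00529046, 0.00513136, 0.01896834]), 'gripper_width': 0.9977276182383463}
```

View pics/scene0.png

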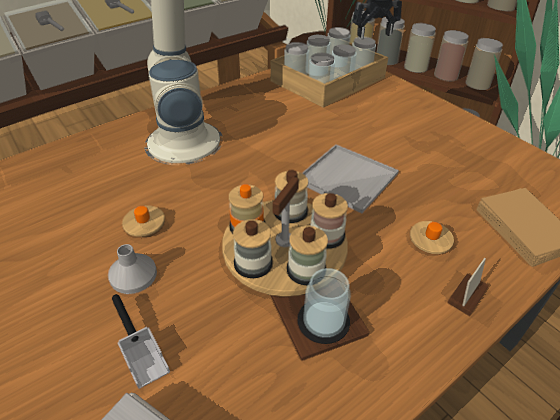

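View pics/side0.png

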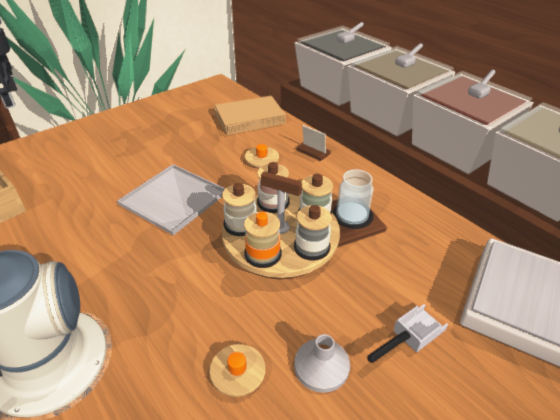

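View pics/wrist0.png

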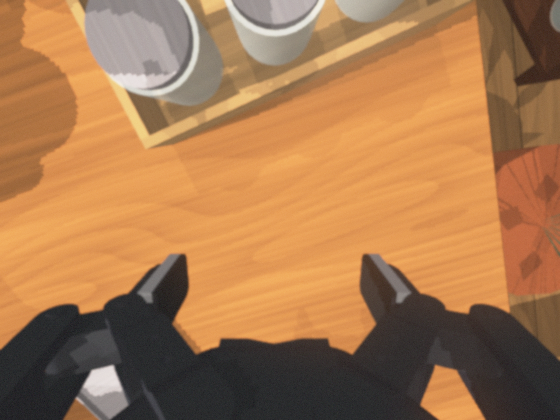

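The orange knobs that could be mistaken for the target:
- The lid on the orange-banded jar, at scene (246,190) and side (262,220). This is the one I want.
- A loose lid on the counter at scene (142,213), side (237,362).
- A loose lid on the counter at scene (433,230), side (262,152).

I'll check the choice in close crops.

Run:
```python
from h import *
import pickle
C=pickle.load(open('c0.pkl','rb'))
a=C['scene']['frame'][130:370,200:400,::-1]; b=C['side']['frame'][130:290,110:400,::-1]
cv2.imwrite('pics/cropscene.png',cv2.resize(a,None,fx=2.5,fy=2.5,interpolation=cv2.INTER_CUBIC))
cv2.imwrite('pics/cropside.png',cv2.resize(b,None,fx=2.7,fy=2.7,interpolation=cv2.INTER_CUBIC))
# orange blobs
for n in ['scene','side']:
    hsv=cv2.cvtColor(C[n]['frame'],cv2.COLOR_RGB2HSV)
    m=((hsv[...,0]<=14)&(hsv[...,1]>225)&(hsv[...,2]>190)).astype(np.uint8)
    k,l,s,ce=cv2.connectedComponentsWithStats(m)
    for i in range(1,k):
        if s[i,4]>30: print(n,s[i],ce[i].round(1))
```

```text
scene [240 185  10  12  80] [243.8 189.4]
scene [134 206  13  17 112] [139.5 212.1]
scene [230 215  10  11  44] [234.  221.1]
scene [426 222  16  17 166] [433.1 229.4]
side [257 148   9   9  52] [261.1 152.8]
side [257 217  10   9  51] [261.6 221.4]
side [251 244  28  14 184] [264.2 252.6]
side [228 359  17  16  98] [236.6 369.2]
```

View pics/cropscene.png

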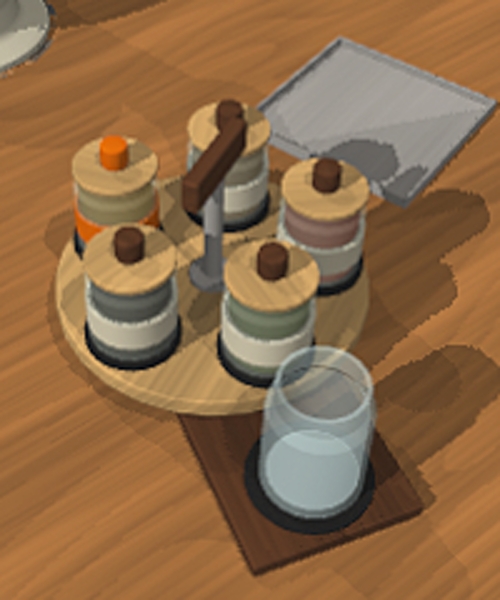

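View pics/cropside.png

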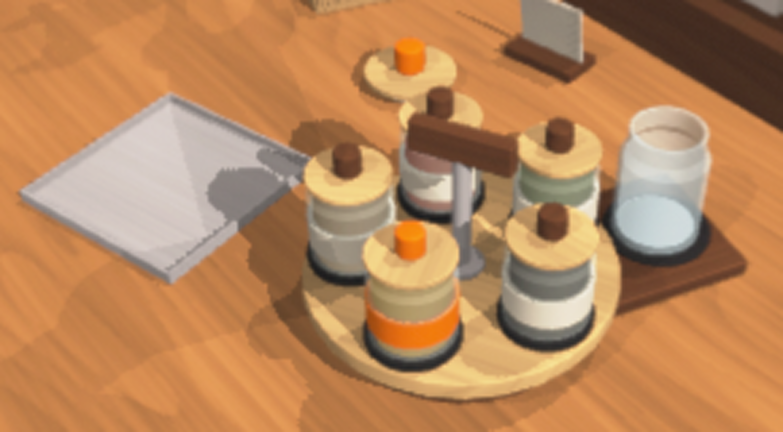

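```bash
cat > fit.py <<'E'
from h import *
import pickle, itertools
from scipy.optimize import least_squares
C=pickle.load(open('c0.pkl','rb'))
S=lambda L:np.array(L)/2.5+[200,130]
D=lambda L:np.array(L)/2.7+[110,130]
ks=S([(114,153),(130,244),(272,261),(327,175),(230,113)])
kd=D([(410,241),(552,221),(560,135),(440,102),(347,160)])
# triangulate orders
def tri(u,v):
    (o,d),(p,e)=ray(C['scene'],u),ray(C['side'],v)
    A=np.array([d,-e]).T; s=np.linalg.lstsq(A,p-o,rcond=None)[0]
    a,b=o+d*s[0],p+e*s[1]; return (a+b)/2,np.linalg.norm(a-b)
for i in range(5): print('knob',*[np.round(q,4) for q in tri(ks[i],kd[i])])
pts=np.array([tri(ks[i],kd[i])[0] for i in range(5)])
c0=pts.mean(0)[:2]; ang=np.arctan2(*(pts[:,:2]-c0).T[::-1]); print('ang',np.degrees(ang).round(1),c0)
sg=np.sign(np.sin(ang[1]-ang[0]))
def res(p):
    a=p[2]+sg*np.arange(5)*2*np.pi/5
    P=np.c_[p[0]+.092*np.cos(a),p[1]+.092*np.sin(a),np.full(5,.148)]
    return np.r_[(proj(C['scene'],P)-ks).ravel(),(proj(C['side'],P)-kd).ravel()]
r=least_squares(res,[*c0,ang[0]],loss='soft_l1'); print('car',r.x[:2].round(4),np.degrees(r.x[2]).round(2),np.abs(r.fun).round(1))
p=r.x; lid=p[:2]+.092*np.array([np.cos(p[2]),np.sin(p[2])]); print('lid',lid.round(4))
# tray
ts=S([(341,38),(497,101),(404,203),(257,108)]); td=D([(22,193),(170,95),(310,158),(170,282)])
for i in range(4):
    print('tray scene',atz(C['scene'],ts[i],.012).round(3),'side',atz(C['side'],td[i],.012).round(3))
for q in S([(254,573),(424,512)]): print('ledge scene',atz(C['scene'],q,.008).round(3))
for q in D([(745,268)]): print('ledge side',atz(C['side'],q,.008).round(3))
print('pad scene',atz(C['scene'],S([(309,485)])[0],.019).round(4))
E
python3 fit.py
```

```text
knob [ 0.4508 -0.0733  0.1467] 0.0013
knob [ 0.5468 -0.1237  0.1477] 0.0015
knob [ 0.6246 -0.0497  0.1483] 0.0011
knob [0.5772 0.0482 0.1482] 0.0007
knob [0.4694 0.0333 0.1493] 0.0028
ang [-154.1  -81.8  -10.4   61.8  134.1] [ 0.53376703 -0.03304013]
car [ 0.5338 -0.033 ] -154.03 [0.1 0.1 0.5 0.3 0.  0.1 0.1 0.2 0.2 1.2 0.1 0.8 0.2 0.3 0.4 0.2 0.1 0.
 0.1 0.1]
lid [ 0.4511 -0.0733]
tray scene [0.301 0.336 0.012] side [0.295 0.333 0.012]
tray scene [0.489 0.392 0.012] side [0.484 0.386 0.012]
tray scene [0.544 0.194 0.012] side [0.538 0.204 0.012]
tray scene [0.344 0.175 0.012] side [0.344 0.136 0.012]
ledge scene [ 0.756 -0.166  0.008]
ledge scene [ 0.794 -0.033  0.008]
ledge side [ 0.753 -0.168  0.008]
pad scene [ 0.7289 -0.0913  0.019 ]
```

The close crops show the lid on the orange-banded jar, so that is the one to take. The fit gives the axis at (0.534,-0.033), the lid at (0.451,-0.073) and the front at about -16°. The tray centre is about (0.418,0.265). Knob heights came out near 0.148, as they should.

>>> play_rows --rows "0 0 0.05 0 0; 0 0 0.095 -4 0; 0.02 -0.045 0.095 -12 0; 0.04 -0.09 0.095 -20 0; 0.06 -0.135 0.095 -28 0; 0.08 -0.18 0.095 -36 0; 0.1 -0.225 0.095 -44 0; 0.12 -0.27 0.095 -52 0; 0.14 -0.315 0.095 -60 0; 0.16 -0.36 0.095 -68 0; 0.18 -0.405 0.095 -76 0; 0.18 -0.405 0.095 -84 0" --grip_force 40

```text
clock: 1.35
position: [0.3618, 0.162, 0.3001]
orientation: [[-0.001, 0.977, -0.214], [-0.001, -0.214, -0.977], [-1.0, -0.001, 0.002]]
ft_force: [-0.2, 0.0, 0.2]
gripper_width: 0.999
```

>>> play_rows --rows "0.015 -0.04 0 -8 0; 0.03 -0.08 0 -16 0; 0.045 -0.12 0 -24 0; 0.06 -0.16 0 -32 0; 0.075 -0.2 -0.02 -40 0; 0.089 -0.235 -0.05 -48 0; 0.089 -0.235 -0.06 -51.6 0; 0.089 -0.235 -0.06 -51.6 0; 0.089 -0.235 -0.06 -51.6 0"

```text
clock: 2.25
position: [0.4507, -0.0728, 0.2405]
orientation: [[-0.002, 0.441, -0.897], [0.0, -0.897, -0.441], [-1.0, -0.001, 0.001]]
ft_force: [0.0, 0.5, -0.0]
gripper_width: 1.002
```

Run:
```python
from h import *
c=optics.read_camera('wrist'); save(c,'w1.png'); s=monitor.read_state(); print(s['position'],s['orientation'][:,1])
hsv=cv2.cvtColor(c['frame'],cv2.COLOR_RGB2HSV)
m=((hsv[...,0]<=14)&(hsv[...,1]>225)&(hsv[...,2]>150)).astype(np.uint8)
k,l,st,ce=cv2.connectedComponentsWithStats(m)
for i in range(1,k):
    if st[i,4]>80: print(st[i],ce[i].round(1),atz(c,ce[i],.156).round(4))
```

```text
[ 0.45096945 -0.07257358  0.2412789 ] [ 4.41565114e-01 -8.97229175e-01  2.41218153e-04]
```

View pics/w1.png

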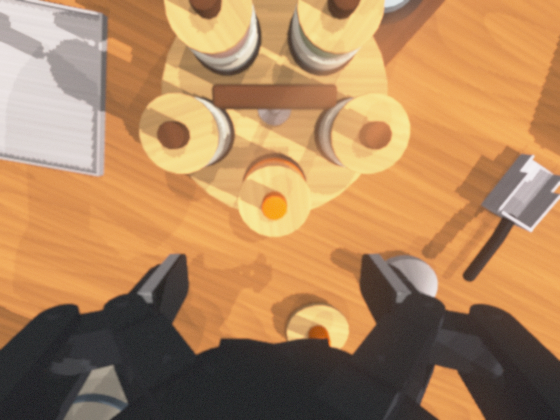

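The orange knob is at (274,207), midway between the jaws. The bar runs level from (213,96) to (337,96), and the tray's edge is at the left (105,175).

Run:
```python
from h import *
c=optics.read_camera('wrist')
for n,q,z in [('knob',(274.5,207),.159),('lid disc',(274.5,199),.137),('bar',(275,96),.188),('barL',(213,96),.188),('barR',(337,96),.188),('traycorner',(101,175),.012),('traycor2',(106,12),.012)]:
    print(n,atz(c,q,z).round(4))
```

```text
knob [ 0.4507 -0.072   0.159 ]
lid disc [ 0.4524 -0.0712  0.137 ]
bar [ 0.5317 -0.0326  0.188 ]
barL [0.5123 0.0071 0.188 ]
barR [ 0.5511 -0.0722  0.188 ]
traycorner [0.3501 0.145  0.012 ]
traycor2 [0.543  0.1978 0.012 ]
```

>>> play_rows --rows "0 0 -0.03 0 0; 0 0 -0.06 0 0; 0 0 -0.08 0 0; 0 0 -0.095 0 0; 0 0 -0.101 0 0; 0 0 -0.101 0 0; 0 0 -0.101 0 0.4; 0 0 -0.101 0 1; 0 0 -0.101 0 1; 0 0 -0.101 0 1; 0 0 -0.101 0 1; 0 0 -0.101 0 1"

```text
clock: 3.55
position: [0.4511, -0.0725, 0.1407]
orientation: [[0.001, 0.442, -0.897], [-0.001, -0.897, -0.442], [-1.0, 0.001, -0.0]]
ft_force: [-0.4, 0.5, -1.0]
gripper_width: 0.005
```

Run:
```python
from h import *
for n in ['wrist','side']:
    c=optics.read_camera(n); save(c,n+'2.png')
    if n=='side': cv2.imwrite('pics/side2c.png',cv2.resize(c['frame'][150:290,180:370,::-1],None,fx=4,fy=4))
s=monitor.read_state(); print(s['position'],s['gripper_width'],s['ft_force'])
```

```text
[ 0.45110874 -0.07245975  0.14061887] -0.003699836364647313 [0.5683078  0.2016082  0.40034106]
```

View pics/side2c.png

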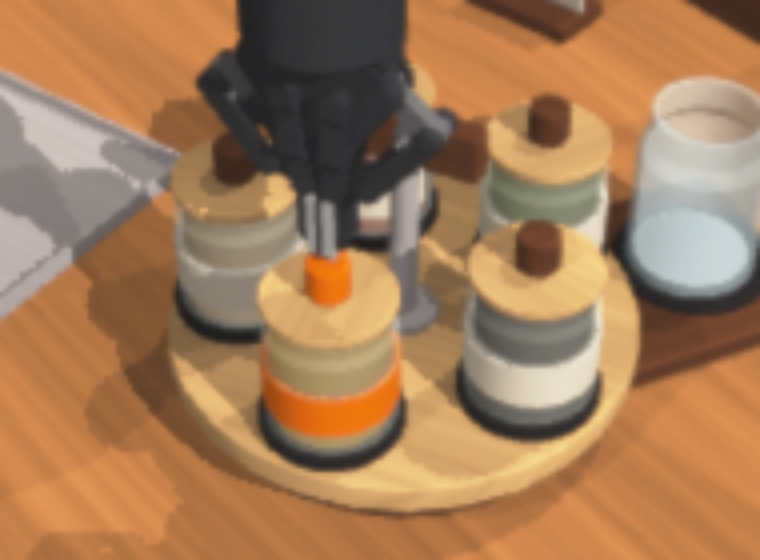

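Run:
```python
from h import *
s=monitor.read_state();p=s['position']
for n in ['side','scene']:
    c=optics.read_camera(n)
    if n=='scene': save(c,'scene2.png'); cv2.imwrite('pics/scene2c.png',cv2.resize(c['frame'][110:290,190:390,::-1],None,fx=3,fy=3))
    print(n,proj(c,[p,p+[0,0,.019],[.451,-.0725,.159],[.451,-.0725,.137]]).round(1), (proj(c,p)-([180,150] if n=='side' else [190,110]))*(4 if n=='side' else 3))
```

```text
side [[261.6 221. ]
 [261.4 213.9]
 [261.4 214.1]
 [261.6 222.3]] [[326.47100388 283.86467363]]
scene [[246.  193.6]
 [245.6 186.6]
 [245.6 186.8]
 [246.  194.9]] [[167.95587413 250.89097635]]
```

View pics/scene2c.png

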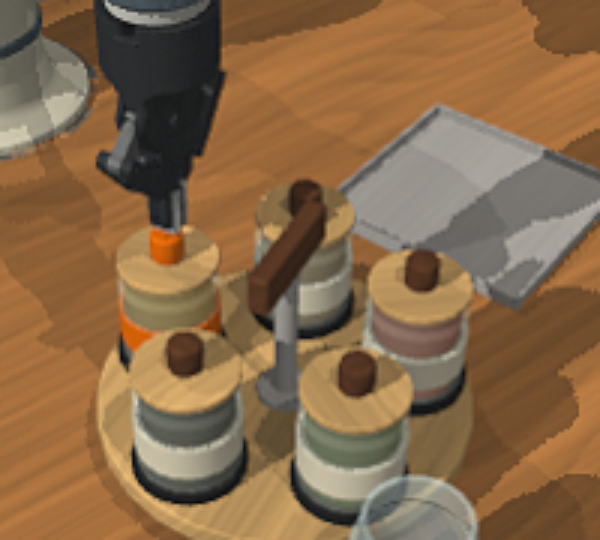

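View pics/wrist2.png

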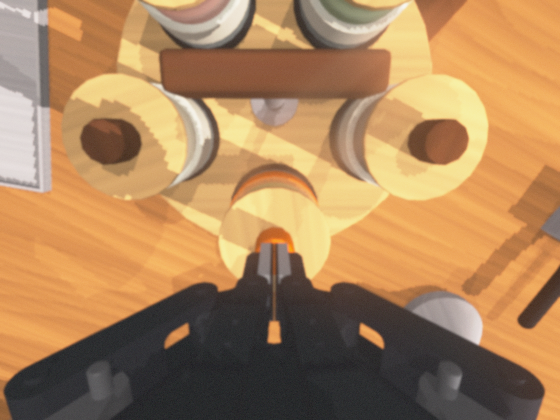

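Run:
```python
from h import *
s=monitor.read_state();p=s['position']
c=optics.read_camera('wrist')
print('wrist',proj(c,[p,p+[0,0,.01],p+[0,0,.019],p+[0,0,.03]]).round(1), -np.array(c['R']).T@c['t']-p)
a=optics.read_camera('side');b=optics.read_camera('scene')
cv2.imwrite('pics/tipside.png',cv2.resize(a['frame'][190:240,230:290,::-1],None,fx=10,fy=10,interpolation=cv2.INTER_NEAREST))
cv2.imwrite('pics/tipscene.png',cv2.resize(b['frame'][160:210,215:275,::-1],None,fx=10,fy=10,interpolation=cv2.INTER_NEAREST))
```

```text
wrist [[275.8 242.4]
 [275.9 249. ]
 [276.1 255.5]
 [276.2 264.6]] [0.06118832 0.03136118 0.1666093 ]
```

View pics/tipside.png

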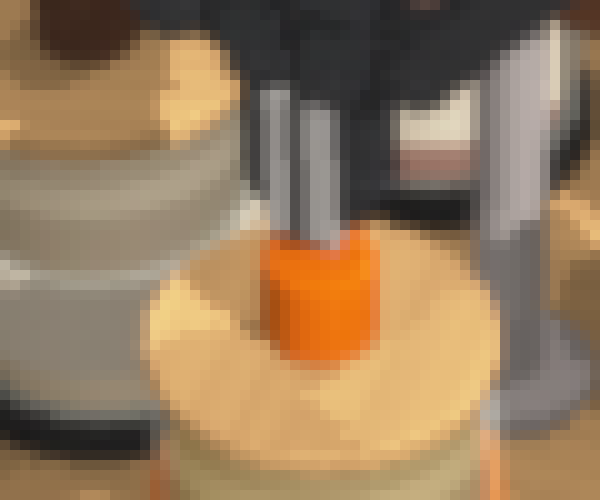

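View pics/tipscene.png

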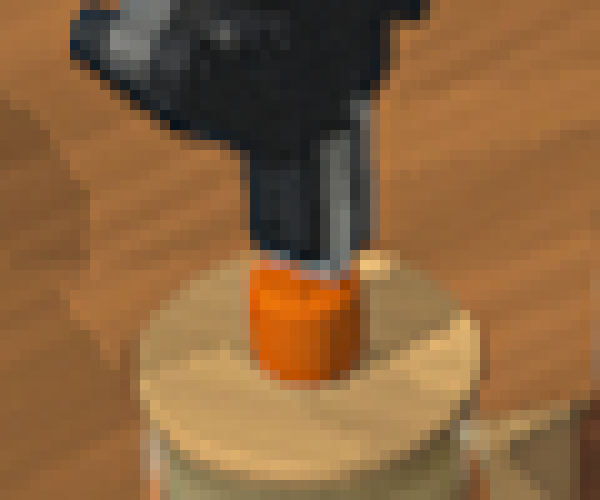

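The fingers shut empty. In both fixed views the tips sit just on top of the knob, at about z 0.158, although the TCP reads 0.141. I'll lift and triangulate the tips to see how large the offset is.

>>> play_rows --rows "0 0 0.03 0 1; 0 0 0.06 0 1; 0 0 0.06 0 1; 0 0 0.06 0 1"

```text
clock: 4.3
position: [0.4515, -0.0726, 0.2013]
orientation: [[0.002, 0.442, -0.897], [-0.001, -0.897, -0.442], [-1.0, 0.002, -0.002]]
ft_force: [-0.0, 0.6, -0.3]
gripper_width: -0.0
```

Run:
```python
from h import *
s=monitor.read_state();p=s['position'];print(p)
for n in ['side','scene']:
    c=optics.read_camera(n); u=proj(c,[p,p+[0,0,.019]]); print(n,u.round(1))
    x,y=(u[0]-30).astype(int); im=cv2.resize(c['frame'][y:y+50,x:x+60,::-1],None,fx=10,fy=10,interpolation=cv2.INTER_NEAREST)
    for q,col in zip(u,[(0,0,255),(0,255,0)]): cv2.circle(im,tuple(int(v) for v in (q-[x,y]+.5)*10),5,col,2)
    cv2.imwrite('pics/tip3%s.png'%n,im)
a=cv2.imread('pics/tip3side.png');b=cv2.imread('pics/tip3scene.png')
cv2.imwrite('pics/tip3.png',cv2.resize(np.hstack([a,b]),(800,333)))
```

```text
[ 0.4514712  -0.07255643  0.20129807]
side [[261.1 197.5]
 [260.9 189.7]]
scene [[244.8 170.4]
 [244.4 162.7]]
```

View pics/tip3.png

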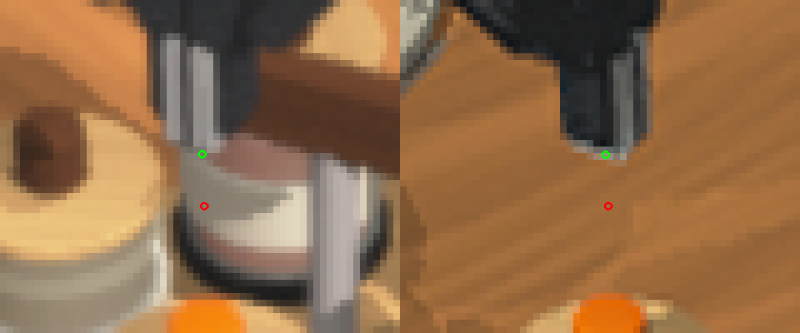

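The real tips are about 19 mm short of the reported TCP, matching the green dot in both views. I'll re-grip with the reported z at 0.122, which puts the tips at about 0.141, just above the lid disc.

>>> play_rows --rows "0 0 0 0 0; 0 0 0 0 0; 0 0 0 0 0; 0 0 0 0 0; 0 0 -0.03 0 0; 0 0 -0.06 0 0; 0 0 -0.075 0 0; 0 0 -0.079 0 0; 0 0 -0.079 0 0; 0 0 -0.079 0 0"

```text
clock: 5.4
position: [0.4515, -0.0726, 0.1221]
orientation: [[0.001, 0.442, -0.897], [-0.001, -0.897, -0.442], [-1.0, 0.001, -0.001]]
ft_force: [0.5, -0.0, 0.8]
gripper_width: 0.996
```

>>> play_rows --rows "0 0 0 0 0.5; 0 0 0 0 1; 0 0 0 0 1; 0 0 0 0 1; 0 0 0 0 1; 0 0 0 0 1" --grip_force 40

```text
clock: 6.0
position: [0.4517, -0.0726, 0.1225]
orientation: [[0.002, 0.442, -0.897], [-0.001, -0.897, -0.442], [-1.0, 0.002, -0.001]]
ft_force: [0.1, 0.5, 2.7]
gripper_width: 0.26
```

Run:
```python
from h import *
s=monitor.read_state();print(s['position'],s['gripper_width'],s['ft_force'])
c=optics.read_camera('side'); a=cv2.resize(c['frame'][160:280,200:340,::-1],None,fx=2.8,fy=2.8)
c=optics.read_camera('scene'); b=cv2.resize(c['frame'][130:250,180:320,::-1],None,fx=2.8,fy=2.8)
cv2.imwrite('pics/g4.png',np.hstack([a,b]))
```

```text
[ 0.4516546  -0.07258947  0.12253217] 0.2596930972231235 [0.07000084 0.49152113 2.72541191]
```

View pics/g4.png

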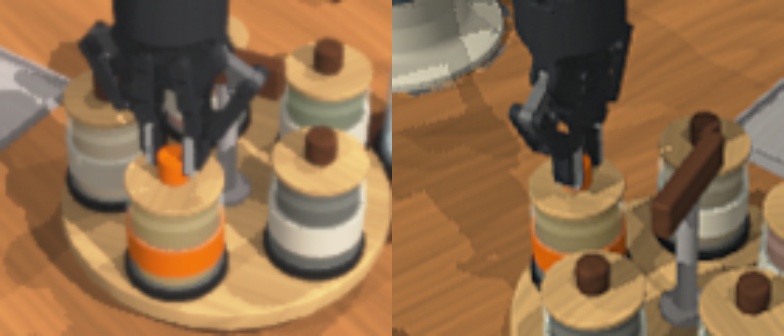

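The pads hold the knob at an opening of 0.26, about 22 mm, so I'll lift.

>>> play_rows --rows "0 0 0.005 0 1; 0 0 0.015 0 1; 0 0 0.03 0 1; 0 0 0.05 0 1; 0 0 0.07 0 1; 0 0 0.09 0 1; 0 0 0.11 0 1; 0 0 0.12 0 1; 0 0 0.12 0 1"

```text
clock: 7.0
position: [0.4523, -0.0727, 0.2449]
orientation: [[0.005, 0.442, -0.897], [-0.002, -0.897, -0.442], [-1.0, 0.004, -0.004]]
ft_force: [-0.4, -0.3, -1.0]
gripper_width: 0.256
```

Run:
```python
from h import *
s=monitor.read_state();print(s['position'],s['gripper_width'],s['ft_force'])
c=optics.read_camera('side'); a=cv2.resize(c['frame'][120:260,180:340,::-1],None,fx=2.5,fy=2.5)
c=optics.read_camera('scene'); b=cv2.resize(c['frame'][90:230,170:330,::-1],None,fx=2.5,fy=2.5)
cv2.imwrite('pics/g5.png',np.hstack([a,b]))
```

```text
[ 0.45231475 -0.07273941  0.2448977 ] 0.2556357321875112 [-0.35100613 -0.30053609 -0.96019307]
```

View pics/g5.png

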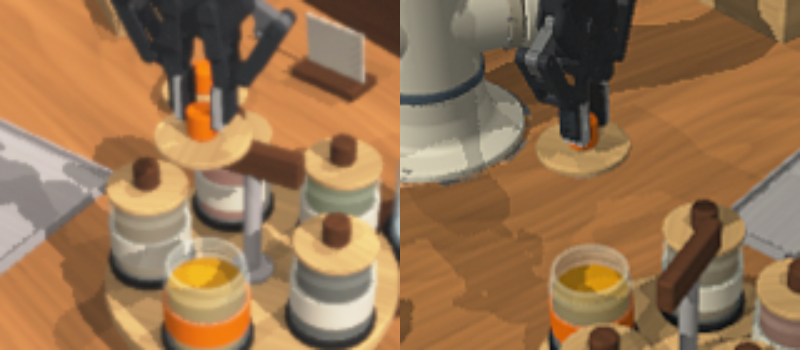

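The lid is lifted level and the open jar with yellow spice is visible. Next, the tray.

>>> play_rows --rows "-0.002 0.02 0 0 1; -0.005 0.05 0 0 1; -0.009 0.09 0 0 1; -0.013 0.13 0 0 1; -0.017 0.17 0 0 1; -0.021 0.21 0 0 1; -0.025 0.25 0 0 1; -0.029 0.29 0 0 1; -0.031 0.32 0 0 1; -0.032 0.335 0 0 1; -0.032 0.339 0 0 1; -0.032 0.339 0 0 1"

```text
clock: 8.3
position: [0.4196, 0.266, 0.2414]
orientation: [[0.0, 0.442, -0.897], [-0.002, -0.897, -0.442], [-1.0, 0.002, 0.0]]
ft_force: [0.4, -0.8, -0.9]
gripper_width: 0.258
```

>>> play_rows --rows "0 0 -0.02 0 1; 0 0 -0.05 0 1; 0 0 -0.085 0 1; 0 0 -0.12 0 1; 0 0 -0.155 0 1; 0 0 -0.185 0 1; 0 0 -0.205 0 1; 0 0 -0.215 0 1; 0 0 -0.22 0 1; 0 0 -0.22 0 1"

```text
clock: 9.3
position: [0.42, 0.2655, 0.0218]
orientation: [[0.001, 0.441, -0.897], [-0.002, -0.897, -0.441], [-1.0, 0.002, 0.0]]
ft_force: [0.4, 0.3, -1.2]
gripper_width: 0.263
```

Run:
```python
from h import *
s=monitor.read_state();print(s['position'],s['gripper_width'],s['ft_force'])
c=optics.read_camera('side'); a=cv2.resize(c['frame'][110:250,90:250,::-1],None,fx=2.5,fy=2.5)
c=optics.read_camera('scene'); b=cv2.resize(c['frame'][90:230,270:430,::-1],None,fx=2.5,fy=2.5)
cv2.imwrite('pics/g6.png',np.hstack([a,b]))
```

```text
[0.41997723 0.26548597 0.02176542] 0.263362017293117 [ 0.35809265  0.30546905 -1.15156077]
```

View pics/g6.png

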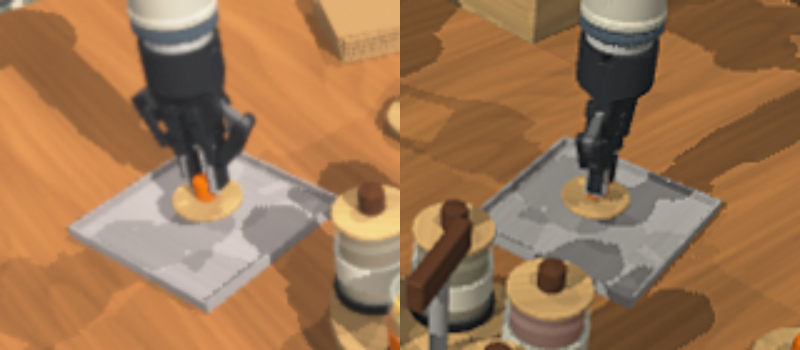

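The lid hangs level over the middle of the tray. I'll lower it gently until it touches.

>>> play_rows --rows "0 0 -0.006 0 1; 0 0 -0.012 0 1; 0 0 -0.015 0 1; 0 0 -0.016 0 1; 0 0 -0.017 0 1; 0 0 -0.017 0 1"

```text
clock: 10.0
position: [0.4204, 0.2662, 0.0058]
orientation: [[0.002, 0.442, -0.897], [-0.001, -0.897, -0.442], [-1.0, 0.002, -0.002]]
ft_force: [-0.5, 0.2, -1.5]
gripper_width: 0.259
```

>>> play_rows --rows "0 0 -0.001 0 1; 0 0 -0.0015 0 1; 0 0 -0.002 0 1; 0 0 -0.002 0 1"

```text
clock: 10.4
position: [0.4204, 0.2661, 0.0037]
orientation: [[0.002, 0.442, -0.897], [-0.001, -0.897, -0.442], [-1.0, 0.002, -0.001]]
ft_force: [-0.3, -0.7, -0.6]
gripper_width: 0.257
```

>>> play_rows --rows "0 0 -0.001 0 1; 0 0 -0.002 0 1; 0 0 -0.002 0 1"

```text
clock: 10.7
position: [0.4206, 0.2662, 0.0025]
orientation: [[0.003, 0.441, -0.897], [-0.001, -0.897, -0.441], [-1.0, 0.002, -0.002]]
ft_force: [-2.2, -1.5, 4.5]
gripper_width: 0.262
```

It has touched down, with the force at +4.5 N. I'll open, lift away and check.

>>> play_rows --rows "0 0 0.0005 0 0.6; 0 0 0.001 0 0.4; 0 0 0.001 0 0.2; 0 0 0.001 0 0; 0 0 0.001 0 0; 0 0 0.001 0 0; 0 0 0.03 0 0; 0 0 0.07 0 0; 0 0 0.12 0 0; 0 0 0.17 0 0; 0 0 0.2 0 0; 0 0 0.2 0 0"

```text
clock: 11.9
position: [0.4224, 0.2672, 0.2089]
orientation: [[0.012, 0.442, -0.897], [0.004, -0.897, -0.442], [-1.0, 0.002, -0.012]]
ft_force: [0.6, 0.4, -0.0]
gripper_width: 1.004
```

Run:
```python
from h import *
s=monitor.read_state();print(s['position'],s['gripper_width'],s['ft_force'])
c=optics.read_camera('side'); a=cv2.resize(c['frame'][110:290,90:330,::-1],None,fx=1.66,fy=1.66)
print('side',proj(c,[.4205,.266,.028]))
c=optics.read_camera('scene'); b=cv2.resize(c['frame'][110:290,210:450,::-1],None,fx=1.66,fy=1.66)
print('scene',proj(c,[.4205,.266,.028]))
cv2.imwrite('pics/g7.png',np.hstack([a,b]))
```

```text
[0.42235329 0.26720146 0.2089144 ] 1.0035498298486514 [ 0.60354484  0.35072927 -0.00531104]
side [[173.11544918 189.95478299]]
scene [[348.21143129 170.01025922]]
```

View pics/g7.png

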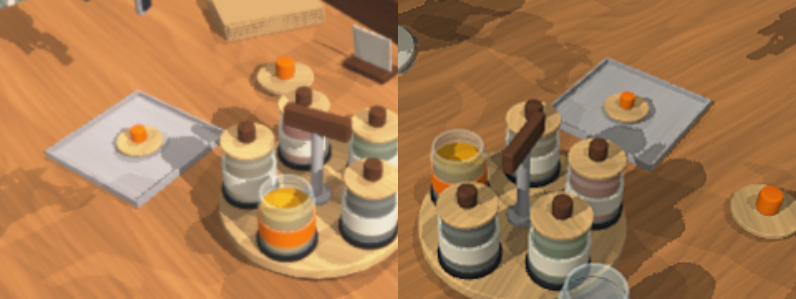

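The lid stands knob up near the middle of the tray, at side crop (138,134) and scene crop (627,100). Next I'll go over the handle with the jaws turned to about -150°.

>>> play_rows --rows "0 -0.005 0.03 -8 0; 0.01 -0.03 0.04 -16 0; 0.022 -0.06 0.04 -24 0; 0.034 -0.09 0.04 -32 0; 0.045 -0.12 0.04 -40 0; 0.056 -0.15 0.04 -48 0; 0.067 -0.18 0.04 -56 0; 0.078 -0.21 0.04 -64 0; 0.089 -0.24 0.04 -72 0; 0.1 -0.27 0.04 -80 0; 0.111 -0.3 0.04 -86 0; 0.111 -0.3 0.04 -86 0"

```text
clock: 13.2
position: [0.5317, -0.0368, 0.2394]
orientation: [[-0.005, -0.868, -0.497], [-0.004, -0.497, 0.868], [-1.0, 0.007, -0.001]]
ft_force: [0.6, 1.1, 0.7]
gripper_width: 1.001
```

Run:
```python
from h import *
s=monitor.read_state();print(s['position'],s['qpos'][5],np.degrees(np.arctan2(s['orientation'][1,1],s['orientation'][0,1])))
c=optics.read_camera('wrist'); save(c,'w8.png'); print(proj(c,[[.5338,-.033,.188]]))
```

```text
[ 0.53171176 -0.03682905  0.23937138] 2.490032441756253 -150.1807479415562
[[269.60552623 218.25358819]]
```

View pics/w8.png

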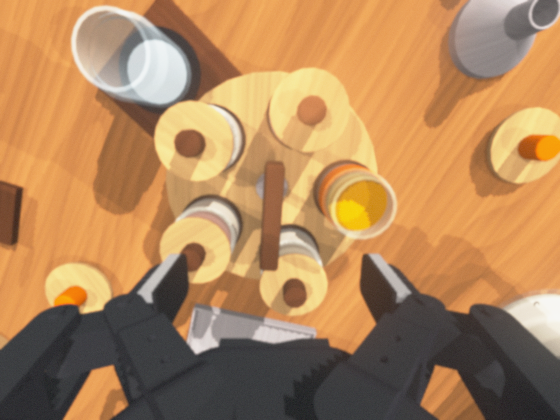

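The bar is at (271,216), between the jaws and within about 2 mm of the fit. I'll descend and grip it.

>>> play_rows --rows "0.002 0.004 -0.02 -3.5 0; 0.002 0.004 -0.05 -3.5 0; 0.002 0.004 -0.08 -3.5 0; 0.002 0.004 -0.095 -3.5 0; 0.002 0.004 -0.101 -3.5 0; 0.002 0.004 -0.101 -3.5 0; 0.002 0.004 -0.101 -3.5 0.5; 0.002 0.004 -0.101 -3.5 1; 0.002 0.004 -0.101 -3.5 1; 0.002 0.004 -0.101 -3.5 1; 0.002 0.004 -0.101 -3.5 1; 0.002 0.004 -0.101 -3.5 1" --grip_force 40

```text
clock: 14.45
position: [0.5308, -0.0326, 0.1397]
orientation: [[-0.011, -0.895, -0.446], [-0.006, -0.446, 0.895], [-1.0, 0.012, -0.0]]
ft_force: [-14.3, -5.0, 6.2]
gripper_width: 0.179
```

Run:
```python
from h import *
s=monitor.read_state();print(s['position'],s['qpos'][5],np.degrees(np.arctan2(s['orientation'][1,1],s['orientation'][0,1])),s['gripper_width'],s['ft_force'],s['wrist_torque'])
c=optics.read_camera('side'); a=cv2.resize(c['frame'][130:290,190:410,::-1],None,fx=1.8,fy=1.8)
c=optics.read_camera('scene'); b=cv2.resize(c['frame'][130:290,190:410,::-1],None,fx=1.8,fy=1.8)
cv2.imwrite('pics/g9.png',np.hstack([a,b]))
```

```text
[ 0.53076844 -0.03255249  0.13965866] 2.5581778644970528 -153.53331801613731 0.17880665087246964 [-14.25491856  -4.97678941   6.16190721] [-0.66225136  1.92125786  0.01957348]
```

View pics/g9.png

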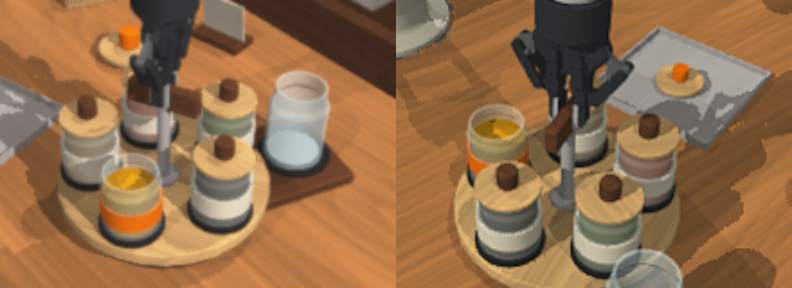

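The grip is firm, at an opening of 0.18 or about 15 mm. I'll turn the carousel by +137.5° in two calls.

>>> play_rows --rows "0 0 0 2 1; 0 0 0 6 1; 0 0 0 12 1; 0 0 0 18 1; 0 0 0 24 1; 0 0 0 30 1; 0 0 0 36 1; 0 0 0 42 1; 0 0 0 48 1; 0 0 0 53 1; 0 0 0 56 1; 0 0 0 57 1"

```text
clock: 15.75
position: [0.5306, -0.0336, 0.1397]
orientation: [[-0.002, -0.114, -0.994], [-0.014, -0.993, 0.114], [-1.0, 0.014, 0.0]]
ft_force: [-1.5, -4.8, -0.8]
gripper_width: 0.186
```

Run:
```python
from h import *
s=monitor.read_state();print(s['position'],s['qpos'][5],np.degrees(np.arctan2(s['orientation'][1,1],s['orientation'][0,1])),s['gripper_width'],s['ft_force'],s['wrist_torque'])
c=optics.read_camera('side'); a=cv2.resize(c['frame'][130:290,190:410,::-1],None,fx=1.8,fy=1.8)
c=optics.read_camera('scene'); b=cv2.resize(c['frame'][130:290,190:410,::-1],None,fx=1.8,fy=1.8)
cv2.imwrite('pics/g10.png',np.hstack([a,b]))
```

```text
[ 0.53057866 -0.03361644  0.13969936] 1.565023241543107 -96.52660784997298 0.18559439431064992 [-1.54309646 -4.77042797 -0.75541353] [-0.41987306  0.129383   -0.05990241]
```

View pics/g10.png

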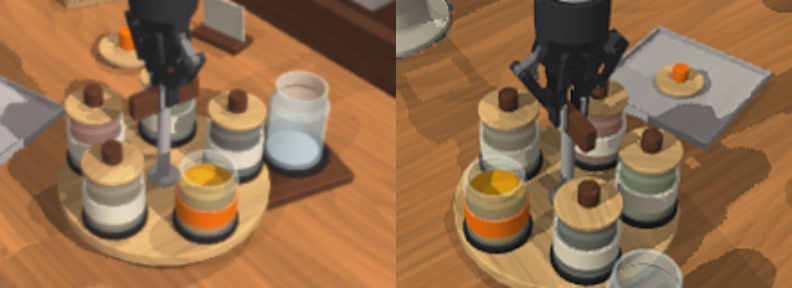

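The carousel follows the gripper, and the orange jar is now at -96°.

>>> play_rows --rows "0 0 0 3 1; 0 0 0 10 1; 0 0 0 18 1; 0 0 0 26 1; 0 0 0 34 1; 0 0 0 42 1; 0 0 0 50 1; 0 0 0 58 1; 0 0 0 66 1; 0 0 0 74 1; 0 0 0 79 1; 0 0 0 80.5 1"

```text
clock: 17.05
position: [0.5319, -0.0343, 0.1397]
orientation: [[0.016, 0.961, -0.276], [-0.005, -0.276, -0.961], [-1.0, 0.017, 0.0]]
ft_force: [6.6, -4.1, -1.7]
gripper_width: 0.179
```

>>> play_rows --rows "0 0 0 0 1; 0 0 0 0 1; 0 0 0 0 1"

```text
clock: 17.35
position: [0.5319, -0.0343, 0.1397]
orientation: [[0.016, 0.961, -0.277], [-0.005, -0.277, -0.961], [-1.0, 0.017, 0.0]]
ft_force: [3.0, -1.5, 0.1]
gripper_width: 0.178
```

Run:
```python
from h import *
s=monitor.read_state();print(s['position'],np.degrees(np.arctan2(s['orientation'][1,1],s['orientation'][0,1])),s['gripper_width'],s['ft_force'],s['wrist_torque'])
C={}
for n in ['side','scene']:
    c=optics.read_camera(n); save(c,n+'11.png'); C[n]=c
import pickle; pickle.dump(C,open('c1.pkl','wb'))
a=C['scene']['frame'][180:370,210:390,::-1]; b=C['side']['frame'][140:290,200:400,::-1]
cv2.imwrite('pics/s11.png',cv2.resize(a,None,fx=3.1,fy=3.1,interpolation=cv2.INTER_CUBIC))
cv2.imwrite('pics/d11.png',cv2.resize(b,None,fx=4,fy=4,interpolation=cv2.INTER_CUBIC))
```

```text
[ 0.53193252 -0.03428633  0.13972764] -16.056031118050687 0.17768636096697257 [ 2.99460826 -1.45957011  0.1014147 ] [-0.06531167  0.31953226  0.00958666]
```

View pics/s11.png

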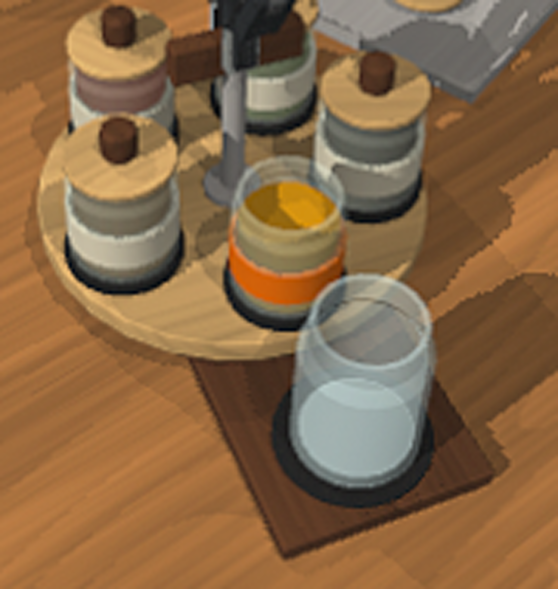

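View pics/d11.png

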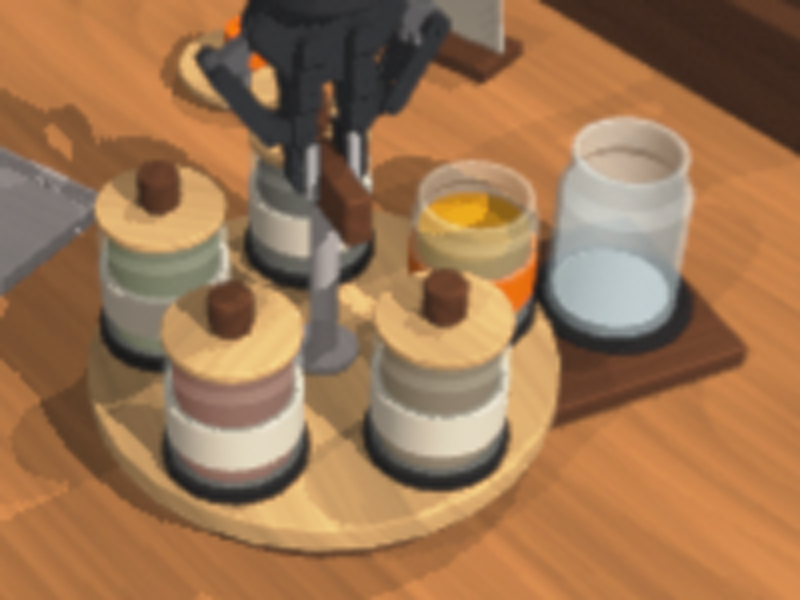

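Run:
```python
from h import *
import pickle
C=pickle.load(open('c1.pkl','rb'))
S=lambda q:np.array(q)/3.1+[210,180]
D=lambda q:np.array(q)/4+[200,140]
ax=np.array([.5332,-.0333])
def rep(n,p):
    v=p[:2]-ax; print(n,p.round(4),'r',np.hypot(*v).round(4),'ang',np.degrees(np.arctan2(v[1],v[0])).round(1))
s,d=C['scene'],C['side']
rep('jar mouth sc',atz(s,S((288,200)),.131)); rep('jar mouth sd',atz(d,D((477,203)),.131))
rep('cust mouth sc',atz(s,S((368,321)),.129)); rep('cust mouth sd',atz(d,D((630,161)),.129))
rep('pad sc',atz(s,S((353,432)),.019))
a=atz(s,S((285,549)),.016);b=atz(s,S((493,472)),.016);rep('ledge mid',(a+b)/2)
print('ledge normal',np.degrees(np.arctan2(*(b-a)[[1,0]]))-90, np.linalg.norm(b-a), a,b)
c=atz(s,S((192,362)),.016);print('ledge left side dir',np.degrees(np.arctan2(*(a-c)[[1,0]])))
# overlay
for n,c0,o in [('sc',s,0),('sd',d,0)]:
    im=cv2.resize(c0['frame'][:,:,::-1],None,fx=1.4,fy=1.4).copy()
    f=np.radians(-16); u=np.array([np.cos(f),np.sin(f)]);w=np.array([-u[1],u[0]])
    t=np.linspace(0,2*np.pi,60)
    def circ(cn,r,z): return np.c_[cn[0]+r*np.cos(t),cn[1]+r*np.sin(t),np.full(60,z)]
    L=[circ(ax+.195*u,.05,.019),circ(ax+.092*u,.036,.131),circ(ax,.135,.046),np.array([[*(ax+.25*u+k*.07*w),.016] for k in(-1,1)]),np.array([[*(ax+r*u-.07*w),.016] for r in(.14,.25)])]
    for P in L: cv2.polylines(im,[(proj(c0,P)*1.4).astype(np.int32)],False,(255,0,255),1)
    cv2.imwrite('pics/ov_%s.png'%n,cv2.resize(im[180:540,230:600],None,fx=1.5,fy=1.5))
```

```text
jar mouth sc [ 0.6256 -0.0632  0.131 ] r 0.0971 ang -17.9
jar mouth sd [ 0.6171 -0.0657  0.131 ] r 0.0899 ang -21.1
cust mouth sc [ 0.7217 -0.0846  0.129 ] r 0.1953 ang -15.2
cust mouth sd [ 0.7138 -0.091   0.129 ] r 0.1896 ang -17.7
pad sc [ 0.7215 -0.0841  0.019 ] r 0.195 ang -15.1
ledge mid [ 0.7745 -0.1001  0.016 ] r 0.2503 ang -15.5
ledge normal -15.512133305426033 0.13670490402430258 [ 0.75617174 -0.16598471  0.016     ] [ 0.79273243 -0.03425944  0.016     ]
ledge left side dir -14.575376138490725
```

View pics/ov_sc.png

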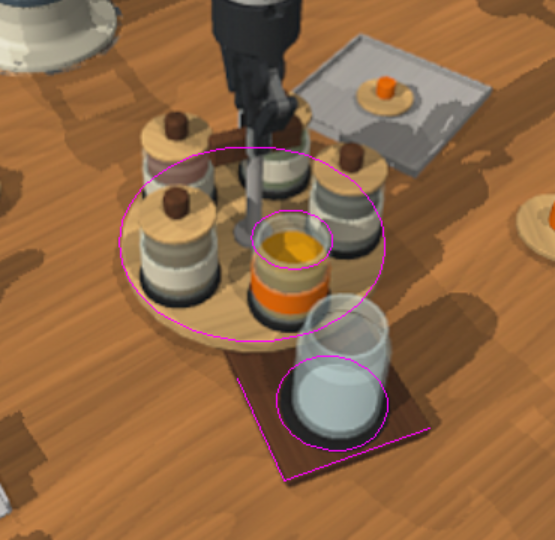

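View pics/ov_sd.png

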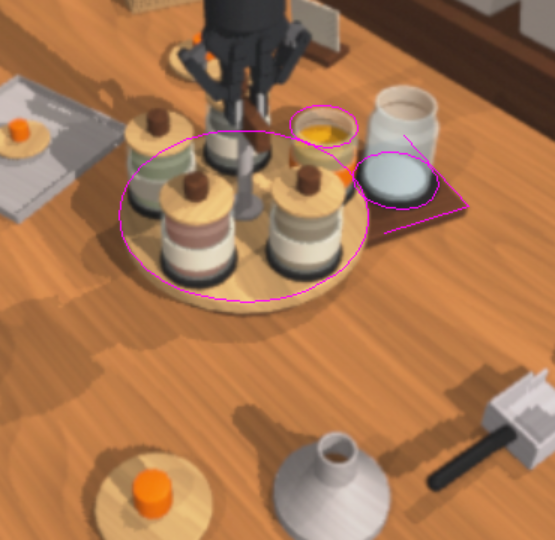

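Run:
```python
from h import *
import pickle
from scipy.optimize import least_squares
C=pickle.load(open('c1.pkl','rb'))
S=lambda q:np.array(q)/3.1+[210,180]
D=lambda q:np.array(q)/4+[200,140]
# angle index relative to marked jar (ccw): grey=-72, pink=-144, green=144, dark=72
ob=[('scene',S((119,26)),-144),('scene',S((119,141)),-72),('scene',S((377,74)),72),('side',D((158,187)),144),('side',D((231,309)),-144),('side',D((446,298)),-72)]
def res(p):
    o=[]
    for n,q,k in ob:
        a=p[2]+np.radians(k); o.append(proj(C[n],[p[0]+.092*np.cos(a),p[1]+.092*np.sin(a),.148])[0]-q)
    return np.ravel(o)
r=least_squares(res,[.533,-.033,-.28],loss='soft_l1');print(r.x[:2].round(4),np.degrees(r.x[2]),r.fun.round(1))
```

```text
[ 0.5342 -0.0335] -16.16874203643589 [-0.4  0.2 -0.3 -0.2 -0.1 -0.2  0.3 -0.3  0.1 -0.3 -0.2 -0.6]
```

The carousel fits to -16.2° and the ledge to about -15.5°. That is roughly a 1 mm offset at the jar, against the 14 mm allowed. The handle is held still with 40 N, so I'll hand in.

Run:
```python
from h import *
s=monitor.read_state();print(s['clock'],s['gripper_width'],s['ft_force'],np.abs(s['dq']).max())
print(manip.close_job())
```

```text
17.45 0.17627631661333998 [ 1.75482104 -1.54842473 -0.41981139] 0.0015523850672050725
the job is handed in; nothing more can be done
None
```

The job is handed in at 17.45 s. The lid is on the tray, the open orange-banded jar is at the front, and the gripper is holding the handle still. No verdict was reported.

**What I did**
- **Lid:** I lifted it off the orange-banded jar by its knob and set it down knob up near the middle of the tray. The last pictures show it there, released.
- **Carousel:** I gripped the cross handle and turned the carousel about 137° at no more than 1.4 rad/s.
- **Bystanders:** I saw no sign that the customer's jar or the funnel had moved. The scoop is only partly in the last view, and I measured no displacements.

**Last checks**
- **Line-up:** The knob fit puts the carousel at -16.2° and the ledge at about -15.5°, roughly 1 mm off the front line at the jar. A rougher reading of the jar's mouth gave -18° to -21°. I trusted the knob fit, which agrees with the gripper's angle of -16.1°. The rougher reading would still be inside the 9° limit.
- **Hold:** The grip is set to 40 N and the fingers are closed on the bar at about 15 mm. Joint speeds are near zero.

**What went wrong or disagreed**
- **First grasp:** The fingers shut empty just above the knob, because the real fingertips sit about 19 mm behind the reported TCP. I measured the offset in both fixed views and corrected for it. Nothing was disturbed.
- **Axis position:** The camera fit and the arm's reading while gripping the handle differ by about 3 mm. That gave a 14 N side push when the jaws closed, which fell to about 2 N by the end.

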